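# Close the sensor housing and lock its quarter-turn fastener

## Robot

A 6-joint arm with a two-finger parallel gripper is mounted at the origin on the work surface. World frame = base frame: x ahead of the robot, y to its left, z up, the work surface at z = 0. Lengths are in mm, angles in degrees, forces in N, time in s.
With the tool pointing down it reaches from about 350 to 800 mm from the base axis. Payload 7.3 kg.
Tool frame: the origin (TCP) lies midway between the tips of the shut fingers; the grasp point (between the pads) lies 19 mm behind it; x points along the fingers, z is the direction in which the jaws open and shut, and the axes are right-handed (so a half turn about x gives the same grasp; the last joint's range is limited). The gripper opens to 85 mm and grips with 20 to 120 N. Pads are 22 mm wide; open, the fingers measure 114 mm over their backs; the gripper's body (76 mm by 85 mm) begins 54 mm behind the grasp point. The pads swing forward as they close: fully open they stand 13 mm farther back than shut.
Start: joints at [59.129, 19.595, 87.324, -0, 73.075, -8.365], TCP at [200.945, 485.042, 231.322] pointing down, gripper open.
Joint ranges: [-145.02, 145.02], [-44.19, 115.74], [2.07, 154.8], [-57.11, 237.11], [16.16, 152.29], [-177.93, 177.93]. Speed limits (degrees/s): [147.25, 147.25, 180, 180, 180, 180].

## Interface

Orientations are given as a 3x3 rotation matrix whose columns are the frame's x, y, z axes.
In Python, from bench import env, capture, camera_model gives the robot as it stands. The module is installed in compiled form; this text tells all that it offers.
- The arm moves only by the tool carry_out, never from a script. Its argument "moves" is a list of rows, each an object of numbers: "dx", "dy", "dz": the shift along the tool's x, y, z in cm; "turn": the turn about the tool's x in rad; "fingers": the opening, from 0 (shut) to 1 (fully open). In form: [{"dx": .., "dy": .., "dz": .., "turn": .., "fingers": ..}, ...]. A call has 1 to 12 rows; each row shifts and turns the pose as measured when the row begins, along the tool's axes as they then stand; what a row does not reach is not made up. A row lasts 1/8 s, in which the tool goes at most 62.5 mm and 10.7 degrees, less where a joint would pass 70% of its speed; a pose out of reach is approached as far as the arm can. A call is refused whole if a number of a shift passes 6.25 or a number of a turn 0.188, either way. A call with a gripper value outside its range is refused whole. The fingers move at their own pace and stop on an object; the grip force is fixed at half the most. Time passes only in rows, so rows that do not move let the fingers close. It gives the time, the measured TCP pose, the force and the opening at its end, in the units of the state.
- env.get_obs(): the state, without advancing time (a new reading comes with each control period).
- capture(name): name is "side" or "top" or "wrist"; returns (picture, depth): 420x560x3 uint8, red, green, blue; 420x560 float32, mm along the optical axis (not along the pixel's ray), 0 where there is no reading.
- camera_model(name): a dict with "fov_y" (degrees; the focal length in pixels is half the picture's height over the tangent of half this angle, whatever the lens; pixels are square), "cx", "cy" (the principal point, pixels), "dist_coeffs" ([k1, k2, p1, p2, k3] as OpenCV has them; the pictures are not rectified), "R" (3x3) and "t" (3): a world point X has camera coordinates R X + t; the wrist camera has in their place "tool_from_camera" (4x4, takes a point from camera to tool coordinates, whose origin is the TCP and whose axes are the tool frame's). Camera axes: x right, y down, z forward; pixel columns grow to the right and rows downward; lengths in mm; the calibration is good to about 2 mm. A picture is of the moment at which its call begins: read the wrist's pose just before it. camera_model takes no time and is no camera call.
- env.sign_off(): hands the job in, once; it reports no verdict.
The state is a dict: "t": time; "joint_pos": joint angles; "dq": joint speeds; "joint_efforts": joint torques, N m; "tool_pos": TCP position; "tcp_rot": TCP orientation; "contact_force": force on the tool from outside, world axes, zero at the start; "torque": the same for the moment, N m; "width": finger opening in mm.
Only numpy, scipy, OpenCV 4.12 (cv2) and the standard library are available. Lean on these libraries where they do the work, as an engineer would, in place of code of your own. Each camera call takes 0.05 s, during which the arm holds its last target. There are 200 camera calls.

## Task

Close up the propped-open sensor housing: press the red pin to break the locked lid stay at its knuckle, then lower the blue lid gently until it is fully shut. Take the orange blade key from its stand, put its blade fully into the slot of the fastener on the lid and turn it clockwise (seen from above) to its stop, then put the key back upright in the stand and let go. Do not disturb the other things on the bench.

Things in the scene. Friction and masses are not known exactly. Their poses are not given: they have to be found in the camera images.
- housing: grey open-topped instrument housing fixed to the bench, 210 (x) x 240 (y) x 90 mm high. Origin: centre of its underside. Its x points from the lid's hinge side (robot's side) to the far side, its y to the side with the stay, z up. While the stay is locked the lid cannot be closed.
- lid_hinge (a point): the lid's hinge axis (along the housing's y) at mid-width, fixed on the housing, 110 mm to -x of its origin and 93 mm up; axes as the housing's. The lid's inner face contains this axis; its outer face is 10 mm outside. The hinge is stiff: once the stay is broken the lid stays where it is left, and is pushed down with less than 5 N on its outer face near the free edge.
- lid (a joint): blue lid, 225 mm (hinge to free edge) x 240 mm wide x 10 mm thick, 0.45 kg, hinged on the robot's side. It stands open leaning away from the robot, outer face up and towards the robot. Rad: 0 = propped open, 68 degrees above level; grows as it closes; 1.187 = fully shut, level, outer face 103 mm above the bench.
- knuckle (a joint): knuckle of the two-link stay on the housing's +y side, rad: 0 = locked (16 degrees past straight, on its stop), 0.28 = straight, more = broken and folding. 5 to 12 N on its pin breaks it. It moves down and towards the hinge on a 72 mm arc about the stay's lower pivot, 125 mm to +x of the hinge axis and 12 mm below it; 20 mm down and 18 mm towards the hinge is well broken.
- knuckle_pin (a point): point on the axis of the red knuckle pin, 17 mm from its outer end. The pin, 16 mm in diameter and 66 mm long, lies along the housing's y and sticks out beyond its +y side; this point is 61 mm outside that side and, while the stay is locked, 88 mm to +x of the hinge axis and 50 mm above it. It folds down beside the housing as the lid closes.
- fastener (a joint): round slotted fastener head on the lid's outer face, 44 mm in diameter, 12 mm high, its centre 185 mm from the hinge axis at the lid's mid-width. Rad: 0 = open (slot running from hinge to free edge); grows clockwise seen from outside (above when shut); hard stop at 1.5 = locked. It turns with about 0.1 N m.
- slot (a point): centre of the slot's floor in the fastener, 4 mm above the lid's outer face. The slot runs along this frame's x (it turns with the fastener), z is outwards from the lid. The slot is straight, 7 mm wide, 8 mm deep, open at both ends; the head's top is 8 mm above this point.
- key_centre (a point): centre of the orange handle of the loose blade key, 0.09 kg. Handle 36 (x) x 16 (y) x 50 mm (z) upright; its underside is 25 mm below this point. Below it a steel blade, 32 mm (x) x 4 mm (y) and 12 mm long, with a rounded edge. Either way round is the same.
- key_tip (a point): middle of the lower edge of the key's blade, 37 mm below key_centre; same axes.
- stand_top (a point): centre of the top face of the grey key stand fixed to the bench, 60 (x) x 50 (y) x 45 mm high. In its top is a pocket 38 mm (x) x 9 mm (y), 16 mm deep, with chamfered edge, in which the key's blade stands; the handle's underside then rests on the top face.
- gauge_post: bystander: loose black post on a steel base plate 110 x 80 x 14 mm, 114 mm high, with a steel pin sticking out 55 mm to its +y at 95 mm up. Origin: centre of its underside.
- level: bystander: black spirit level 140 (x) x 22 x 35 mm with a yellow vial. Origin: centre of its underside.
- filter_case: bystander: yellow filter case 75 (x) x 55 x 22 mm. Origin: centre of its underside.
Not all that is in view belongs to the job. Of the things like the part that bears key_centre, leave any that is pink; of the rest the smaller one is meant. There is more than one size of the part that bears stand_top; the job needs the smaller.

How it is judged (in metres and radians):
On the way, in this order (a step that is already met when the one before it is completed fails the run):
1. the lid stay is broken at its knuckle (knuckle joint above 0.45 rad) (value of joint knuckle above 0.45 rad), for 0.1 s.
2. the lid is fully shut (within 0.03 rad of 1.187) (value of joint lid above 1.157 rad), for 0.2 s.
3. the key's blade is in the slot (its edge within 5 mm of the slot's floor and 14 mm of its centre) and the fastener is still unlocked (below 0.5 rad) (z of key_tip in the frame of slot below 0.005 m and horizontal distance between key_tip and slot below 0.014 m and value of joint fastener below 0.5 rad).
4. the fastener is turned past 1.3 rad with the blade still in the slot (value of joint fastener above 1.3 rad and z of key_tip in the frame of slot below 0.008 m and horizontal distance between key_tip and slot below 0.016 m).
At the end, for the whole second after the job is handed in: The lid is shut (within 0.03 rad), the fastener is turned past 1.3 rad of its 1.5 rad travel, and the key stands at rest in the stand's pocket: handle centre within 12 mm of the stand's centre, at most 30 mm above its top face (25 mm when seated), upright within 0.2 rad (value of joint lid above 1.157 rad and value of joint fastener above 1.3 rad and horizontal distance between key_centre and stand_top below 0.012 m and z of key_centre in the frame of stand_top below 0.03 m and angle between key_centre's own z axis and vertical below 0.2 rad and linear speed of key below 0.03 m/s); the robot touches nothing.
It fails at once if the lid closes faster than 1.5 rad/s (velocity of joint lid above 1.5 rad/s).
It fails at once if a bystander is moved more than 30 mm (distance of any of gauge_post, level, filter_case from where it was at the start of the episode above 0.03 m).
It also fails if it takes over 72 s, if anything falls off the work surface, if the arm or the gripper's body presses on something with over 40 N, if the wrist force passes 120 N, or if a joint passes its speed limit or range.

## Working session

There is one attempt and no reset: what is moved stays moved. The work goes in short steps, Python scripts to look and compute and a tool call to move; the robot and the scene stay as the last step left them, time stands still between calls to the robot, and variables do not carry over. Pictures are saved under pics/ and viewed, about 8 in all and at most 12, crops included, and the job is handed in when it is done.

Besides the shell and the picture viewer there is one more tool, called after ">>>" in YAML: its name, and indented under it one key for each argument. carry_out: Moves the arm, as the interface text tells. Its arguments: {"type":"object","properties":{"moves":{"type":"array","items":{"type":"object","properties":{"dx":{"type":"number"},"dy":{"type":"number"},"dz":{"type":"number"},"turn":{"type":"number"},"fingers":{"type":"number"}}}}},"required":["moves"]}

```bash
mkdir -p pics
cat > h.py <<'E'
import numpy as np, cv2
from bench import env, capture, camera_model
def intr(m,h=420):
    f=h/2/np.tan(np.radians(m["fov_y"])/2)
    return np.array([[f,0,m["cx"]],[0,f,m["cy"]],[0,0,1]]),np.array(m["dist_coeffs"],float)
def pose(name,m,obs):
    if name!="wrist": return np.array(m["R"]),np.array(m["t"])
    T=np.eye(4);T[:3,:3]=obs["tcp_rot"];T[:3,3]=obs["tool_pos"]
    C=np.linalg.inv(T@np.array(m["tool_from_camera"]));return C[:3,:3],C[:3,3]
class Cam:
    def __init__(s,name):
        s.obs=env.get_obs();s.img,s.d=capture(name);m=camera_model(name)
        s.K,s.D=intr(m);s.R,s.t=pose(name,m,s.obs);s.c=-s.R.T@s.t
    def ray(s,uv):
        p=cv2.undistortPoints(np.array(uv,float).reshape(-1,1,2),s.K,s.D).reshape(-1,2)
        return np.c_[p,np.ones(len(p))]
    def plane(s,uv,z):
        r=s.ray(uv)@s.R; return s.c+r*((z-s.c[2])/r[:,2])[:,None]
    def pts(s,uv):
        uv=np.array(uv).reshape(-1,2);z=s.d[uv[:,1].astype(int),uv[:,0].astype(int)]
        return (s.ray(uv)*z[:,None]-s.t)@s.R
    def proj(s,X):
        return cv2.projectPoints(np.array(X,float).reshape(-1,1,3),cv2.Rodrigues(s.R)[0],s.t,s.K,s.D)[0].reshape(-1,2)
    def save(s,n,crop=None,k=1):
        im=s.img if crop is None else s.img[crop[1]:crop[3],crop[0]:crop[2]]
        cv2.imwrite("pics/"+n,cv2.resize(im,None,fx=k,fy=k,interpolation=cv2.INTER_CUBIC)[:,:,::-1])
E
python3 - <<'E'
from h import *
a=Cam("side");b=Cam("top")
cv2.imwrite("pics/a.png",cv2.resize(np.vstack([a.img,b.img]),None,fx=.714,fy=.714,interpolation=cv2.INTER_AREA)[:,:,::-1])
np.savez("v0.npz",a=a.img,ad=a.d,b=b.img,bd=b.d)
print(a.c,b.c,a.R,b.R,env.get_obs())
E
```

```text
[ 343.74376304 -820.37185558 1235.4415103 ] [ 283.28742489    4.14827324 1659.4019834 ] [[ 0.95890144 -0.2837001   0.00471989]
 [-0.21387349 -0.73361996 -0.64502704]
 [ 0.18645684  0.6175079  -0.76414517]] [[ 0.04976461 -0.99875474 -0.00352754]
 [-0.97846057 -0.04804433 -0.20076519]
 [ 0.20034571  0.01344256 -0.97963304]] {'t': 0.1, 'joint_pos': array([ 5.91273190e+01,  1.96339545e+01,  8.73714708e+01,  1.54266368e-03,
        7.30754074e+01, -8.36524499e+00]), 'dq': array([ 0.02489177, -0.16147372, -0.14504456,  0.03513398,  0.07042133,
        0.03961829]), 'joint_efforts': array([ 2.94462392e-03, -4.34446907e+01, -2.46492898e+01, -8.82903350e-05,
        4.50048785e-03, -5.86255695e-06]), 'tool_pos': array([200.75897197, 484.71233846, 230.68352563]), 'tcp_rot': array([[-7.46032938e-04, -9.23826766e-01,  3.82810071e-01],
       [-1.19768166e-03,  3.82810728e-01,  9.23826018e-01],
       [-9.99999004e-01,  2.30720037e-04, -1.39203979e-03]]), 'contact_force': array([-0.59902574, -0.93989965,  0.08836588]), 'torque': array([-0.05946038,  0.07876336,  0.06860788]), 'width': 85.4680199689606}
```

View pics/a.png

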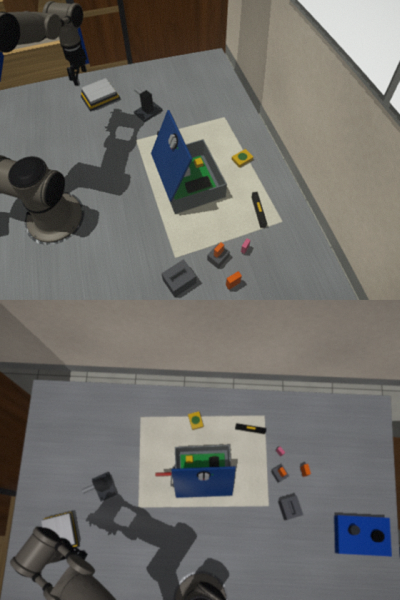

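```bash
cat > m.py <<'E'
from h import *
a=Cam("side");b=Cam("top")
def comps(c,lo,hi,mn=25):
    m=cv2.inRange(cv2.cvtColor(c.img,cv2.COLOR_RGB2HSV),lo,hi)
    n,l,s,ce=cv2.connectedComponentsWithStats(m)
    return [(ce[i],np.argwhere(l==i)[:,::-1]) for i in range(1,n) if s[i,4]>=mn]
R={"orange":((4,150,90),(16,255,255)),"red":((0,130,60),(4,255,255)),"red2":((172,130,60),(180,255,255)),"pink":((150,60,80),(172,255,255)),"blue":((105,120,30),(125,255,255)),"yellow":((20,130,90),(32,255,255))}
np.set_printoptions(precision=1,suppress=True)
for nm,c in (("side",a),("top",b)):
    for k,(lo,hi) in R.items():
        for ce,uv in comps(c,lo,hi):
            P=c.pts(uv);P=P[c.d[uv[:,1],uv[:,0]]>0]
            if len(P)<10: continue
            print(nm,k,ce,len(uv),"med",np.median(P,0),"lo",np.percentile(P,2,axis=0),"hi",np.percentile(P,98,axis=0))
# lid plane (outer face) in each
for nm,c in (("side",a),("top",b)):
    uv=max(comps(c,*R["blue"]),key=lambda q:len(q[1]) if 150<q[0][0]<380 else 0)[1]
    P=c.pts(uv); 
    for _ in range(4):
        m=np.median(P,0) if _==0 else P.mean(0);n=np.linalg.svd(P-m,full_matrices=0)[2][2];e=(P-m)@n;P=P[abs(e)<max(4,1.5*e.std())]
    n*=np.sign(n[2]);ax=np.array([-n[1],n[0],0]);ax/=np.linalg.norm(ax);ax*=np.sign(ax[1]);s=np.cross(ax,n);s*=np.sign(s[2])
    q=np.c_[P@ax,P@s];lo,hi=np.percentile(q,.5,axis=0),np.percentile(q,99.5,axis=0);d=m@n
    w=lambda u,v:u*ax+v*s+d*n
    print(nm,"lid n",n,"ang",np.degrees(np.arccos(n[2])),"size",hi-lo,"hinge-mid outer",w((lo[0]+hi[0])/2,lo[1]),"top-mid",w((lo[0]+hi[0])/2,hi[1]),"yaw",np.degrees(np.arctan2(ax[1],ax[0]))-90,"std",e.std())
k=2.2
A=cv2.resize(a.img[310:420,210:370],None,fx=4,fy=4,interpolation=cv2.INTER_CUBIC)
cv2.imwrite("pics/b.png",A[:,:,::-1])
E
python3 m.py
```

```text
side orange [305.9 349.3] 174 med [ 546.7 -333.    91. ] lo [ 532.7 -344.3   52.5] hi [ 564.4 -317.9   97.6]
side orange [326.6 391.5] 289 med [ 561.7 -440.1   77.6] lo [ 542.4 -449.1   28.3] hi [ 586.5 -424.3   84.3]
side pink [343.5 342. ] 49 med [ 644.  -329.8   60.8] lo [ 634.  -340.4   40.5] hi [ 656.8 -317.    64.4]
side blue [116.   62.9] 183 med [ 183.7 1233.1  -89.9] lo [ 164.5  477.2 -198. ] hi [ 238.5 1444.2  409.3]
side blue [ 1.3 87.6] 114 med [-375.2 1387.9 -183. ] lo [-380.1 1235.6 -204.3] hi [-370.1 1473.1 -153.8]
side blue [238.8 219. ] 3464 med [469.1 -13.2 208.2] lo [ 424.6 -110.5  106.8] hi [514.8 118.7 302.9]
side yellow [120.2 140. ] 65 med [180.  590.7  24.2] lo [161.9 538.8   7.5] hi [197.5 646.7  36.5]
side yellow [339.1 221.3] 335 med [775.1  51.7  19.3] lo [741.2  24.2   5.3] hi [818.1  92.4  25.3]
side yellow [278.  226.5] 100 med [596.1  76.1  32. ] lo [582.3  62.1  21.3] hi [610.   94.2  37.4]
side yellow [362.8 289.4] 63 med [ 752.6 -192.    34.9] lo [ 745.7 -211.7   29.1] hi [ 761.1 -172.7   39.9]
top orange [428.8 237.7] 127 med [ 564.4 -428.    78.2]
[... 527 characters left out ...]
 -784.8   10.7] hi [ 377.1 -567.1   61.3]
top yellow [273.7 168.4] 266 med [777.4  64.5  21.3] lo [742.6  32.5  12. ] hi [818.   96.2  30.4]
top yellow [351.4 178.6] 48 med [ 752.7 -189.3   36.1] lo [ 745.7 -208.6   27.8] hi [ 760.8 -171.7   44.1]
top yellow [264.6 222.1] 86 med [596.7  83.   32.3] lo [583.   69.    9.5] hi [614.6  97.9  40.8]
side lid n [-0.9 -0.1  0.4] ang 67.86731671791898 size [235.8 217.6] hinge-mid outer [426.    1.5 103.3] top-mid [507.7   8.7 304.9] yaw 5.024172764340264 std 1.2437942419394545
top lid n [-0.9 -0.1  0.4] ang 67.84877088235366 size [230.7 214.4] hinge-mid outer [426.4   7.4 108.8] top-mid [506.9  14.5 307.4] yaw 5.091768674900607 std 1.5364140318201795
```

View pics/b.png

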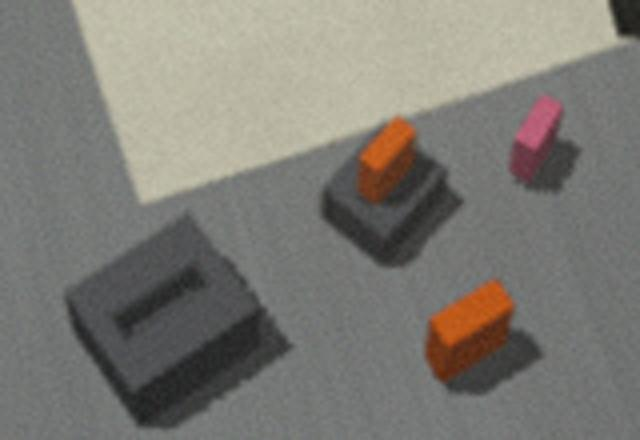

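Candidates: orange key in the small stand at side (306,349), bigger loose orange one at (326,391), and pink at (343,342). The smaller orange one, in the smaller stand, is meant. The big grey stand at about (250,390) is not used. First, the stay.

>>> carry_out:
  moves:
    - {"turn": 0.182, "fingers": 0.4}
    - {"turn": 0.182, "fingers": 0.4}
    - {"turn": 0.182, "fingers": 0.4}
    - {"turn": 0.182, "fingers": 0.4}
    - {"turn": 0.182, "fingers": 0.4}
    - {"turn": 0.18, "fingers": 0.4}
    - {"fingers": 0.4, "dx": -2}

```text
validation failed for argument at $.mo...
```

>>> carry_out:
  moves:
    - {"dz": 3.9, "dy": -4.4, "fingers": 0.4}
    - {"dz": 3.9, "dy": -4.4, "fingers": 0.4}
    - {"dz": 3.9, "dy": -4.4, "fingers": 0.4}
    - {"dz": 3.9, "dy": -4.4, "fingers": 0.4}
    - {"dz": 3.9, "dy": -4.4, "fingers": 0.4}
    - {"dz": 3.9, "dy": -4.4, "fingers": 0.4}
    - {"fingers": 0.4}
    - {"fingers": 0.4}

```text
validation failed for argument at $.mo...
```

>>> carry_out:
  moves:
    - {"dx": 0, "dy": 0, "dz": 0, "turn": 0.182, "fingers": 0.4}
    - {"dx": 0, "dy": 0, "dz": 0, "turn": 0.182, "fingers": 0.4}
    - {"dx": 0, "dy": 0, "dz": 0, "turn": 0.182, "fingers": 0.4}
    - {"dx": 0, "dy": 0, "dz": 0, "turn": 0.182, "fingers": 0.4}
    - {"dx": 0, "dy": 0, "dz": 0, "turn": 0.182, "fingers": 0.4}
    - {"dx": -2, "dy": 0, "dz": 0, "turn": 0.18, "fingers": 0.4}

```text
t: 0.95
tool_pos: [200.0, 483.4, 248.4]
tcp_rot: [[-0.004, -0.055, 0.998], [-0.007, 0.998, 0.055], [-1.0, -0.006, -0.004]]
contact_force: [0.9, 0.2, 0.1]
width: 34.4
```

>>> carry_out:
  moves:
    - {"dx": 0, "dy": -4.4, "dz": 3.9, "turn": -0.03, "fingers": 0.4}
    - {"dx": 0, "dy": -4.4, "dz": 3.9, "turn": 0, "fingers": 0.4}
    - {"dx": 0, "dy": -4.4, "dz": 3.9, "turn": 0, "fingers": 0.4}
    - {"dx": 0, "dy": -4.4, "dz": 3.9, "turn": 0, "fingers": 0.4}
    - {"dx": 0, "dy": -4.4, "dz": 3.9, "turn": 0, "fingers": 0.4}
    - {"dx": 0, "dy": -4.4, "dz": 3.9, "turn": 0, "fingers": 0.4}
    - {"dx": 0, "dy": 0, "dz": 0, "turn": 0, "fingers": 0.4}
    - {"dx": 0, "dy": 0, "dz": 0, "turn": 0, "fingers": 0.4}

```text
t: 1.95
tool_pos: [461.1, 232.6, 248.9]
tcp_rot: [[-0.003, -0.085, 0.996], [-0.004, 0.996, 0.085], [-1.0, -0.003, -0.004]]
contact_force: [-0.9, 0.6, -0.1]
width: 34.2
```

Run:
```python
from h import *
np.set_printoptions(precision=1,suppress=True)
w=Cam("wrist");w.save("c.png")
hsv=cv2.cvtColor(w.img,cv2.COLOR_RGB2HSV)
m=cv2.inRange(hsv,(0,130,60),(4,255,255))|cv2.inRange(hsv,(172,130,60),(180,255,255))
uv=np.argwhere(m>0)[:,::-1];uv=uv[w.d[uv[:,1],uv[:,0]]>0]
P=w.pts(uv);print(len(P),np.median(P,0),np.percentile(P,2,axis=0),np.percentile(P,98,axis=0),w.obs["tool_pos"],np.degrees(w.obs["joint_pos"]) if 0 else w.obs["joint_pos"])
```

```text
449 [504.5 201.5 149.5] [497.4 183.1 141.2] [513.3 211.7 151.8] [461.1 232.6 248.9] [18.4 18.1 86.7 -0.2 75.5 13.5]
```

View pics/c.png

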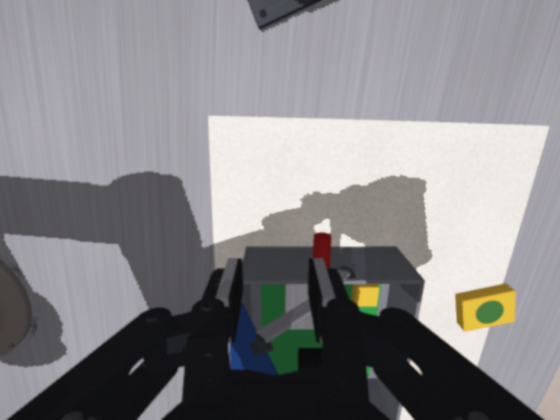

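The wrist view shows the red pin end at (321,243), with the lid edge and stay at (240-350, 270-340). The pin measures about x 505, end y 212, top z 151, matching the prediction.

>>> carry_out:
  moves:
    - {"dx": 0, "dy": -3.5, "dz": 4.2, "turn": 0, "fingers": 0.4}
    - {"dx": 3, "dy": 0, "dz": 0, "turn": 0, "fingers": 0.4}
    - {"dx": 4, "dy": 0, "dz": 0, "turn": 0, "fingers": 0.4}
    - {"dx": 0, "dy": 0, "dz": 0, "turn": 0, "fingers": 0.4}

```text
t: 2.5
tool_pos: [503.7, 206.4, 178.7]
tcp_rot: [[-0.001, -0.095, 0.995], [-0.003, 0.995, 0.095], [-1.0, -0.002, -0.001]]
contact_force: [-1.0, -0.3, -0.3]
width: 34.7
```

>>> carry_out:
  moves:
    - {"dx": 0, "dy": -0.7, "dz": 0.2, "turn": 0, "fingers": 0.4}
    - {"dx": 2.6, "dy": 0, "dz": 0, "turn": 0, "fingers": 0.4}
    - {"dx": 2.8, "dy": 0, "dz": 0, "turn": 0, "fingers": 0.4}
    - {"dx": 0, "dy": 0, "dz": 0, "turn": 0, "fingers": 0.4}

```text
t: 3.0
tool_pos: [509.5, 201.9, 131.3]
tcp_rot: [[0.011, -0.1, 0.995], [0.0, 0.995, 0.1], [-1.0, -0.001, 0.011]]
contact_force: [-0.5, 0.5, 0.1]
width: 34.2
```

>>> carry_out:
  moves:
    - {"dx": 0.4, "dy": 0, "dz": -0.7, "turn": 0, "fingers": 0.4}
    - {"dx": 0, "dy": 0, "dz": -0.6, "turn": 0, "fingers": 0.4}
    - {"dx": 0.3, "dy": 0, "dz": -0.5, "turn": 0, "fingers": 0.4}
    - {"dx": 0.4, "dy": 0, "dz": -0.5, "turn": 0, "fingers": 0.4}
    - {"dx": 0.5, "dy": 0, "dz": -0.5, "turn": 0, "fingers": 0.4}
    - {"dx": 0.5, "dy": 0, "dz": -0.5, "turn": 0, "fingers": 0.4}
    - {"dx": 0.5, "dy": 0, "dz": -0.4, "turn": 0, "fingers": 0.4}

```text
t: 3.88
tool_pos: [477.2, 199.4, 110.3]
tcp_rot: [[0.029, -0.1, 0.995], [0.004, 0.995, 0.1], [-1.0, 0.001, 0.029]]
contact_force: [5.0, -0.7, 2.5]
width: 34.5
```

>>> carry_out:
  moves:
    - {"dx": 0.5, "dy": 0, "dz": -0.3, "turn": 0, "fingers": 0.4}
    - {"dx": 0.5, "dy": 0, "dz": -0.3, "turn": 0, "fingers": 0.4}
    - {"dx": 0, "dy": 0, "dz": 0, "turn": 0, "fingers": 0.4}

```text
t: 4.25
tool_pos: [472.2, 199.0, 99.5]
tcp_rot: [[0.032, -0.1, 0.994], [0.005, 0.995, 0.1], [-0.999, 0.002, 0.032]]
contact_force: [4.2, 0.5, -0.1]
width: 33.8
```

```bash
python3 m.py | grep -E "lid n|red|key"
```

```text
side lid n [-0.9 -0.1  0.5] ang 63.07459224025167 size [235.3 220.1] hinge-mid outer [425.7   1.4 101.2] top-mid [525.1  10.1 297.5] yaw 5.000849200804552 std 1.3885966728927108
top lid n [-0.9 -0.1  0.5] ang 63.04577813453415 size [231.5 216.8] hinge-mid outer [426.8   7.2 107. ] top-mid [524.7  15.8 300.2] yaw 5.0112938738260056 std 1.6748039133420203
```

>>> carry_out:
  moves:
    - {"dx": 0, "dy": 0, "dz": 0.7, "turn": 0, "fingers": 0.4}
    - {"dx": -3, "dy": 0, "dz": 0, "turn": 0, "fingers": 0.4}
    - {"dx": -6, "dy": 0.3, "dz": 0, "turn": 0, "fingers": 0.4}
    - {"dx": -6, "dy": 0, "dz": 0, "turn": 0, "fingers": 0}
    - {"dx": -6, "dy": 0, "dz": 0, "turn": 0, "fingers": 0}
    - {"dx": -5, "dy": 0, "dz": -1, "turn": 0.01, "fingers": 0}
    - {"dx": 0, "dy": 0, "dz": 0, "turn": 0, "fingers": 0}

```text
t: 5.22
tool_pos: [456.6, 199.7, 362.1]
tcp_rot: [[0.005, -0.09, 0.996], [-0.001, 0.996, 0.09], [-1.0, -0.001, 0.005]]
contact_force: [0.1, -0.4, -0.6]
width: -0.0
```

>>> carry_out:
  moves:
    - {"dx": 0, "dy": -4.6, "dz": 0, "turn": 0, "fingers": 0}
    - {"dx": 0, "dy": -4.6, "dz": 0, "turn": 0, "fingers": 0}
    - {"dx": 0, "dy": -4.6, "dz": 0, "turn": 0, "fingers": 0}
    - {"dx": 4, "dy": 0, "dz": 0, "turn": 0, "fingers": 0}
    - {"dx": 4, "dy": 0, "dz": 0, "turn": 0, "fingers": 0}
    - {"dx": 0, "dy": 0, "dz": 0, "turn": 0, "fingers": 0}

```text
t: 5.98
tool_pos: [463.7, 57.9, 271.9]
tcp_rot: [[-0.018, -0.092, 0.996], [-0.001, 0.996, 0.092], [-1.0, 0.001, -0.018]]
contact_force: [-0.0, -0.5, 0.0]
width: 0.2
```

>>> carry_out:
  moves:
    - {"dx": 0, "dy": 0, "dz": 1.5, "turn": 0, "fingers": 0}
    - {"dx": 0, "dy": 0, "dz": 1.5, "turn": 0, "fingers": 0}
    - {"dx": 0.8, "dy": 0, "dz": 1.3, "turn": 0, "fingers": 0}
    - {"dx": 0.8, "dy": 0, "dz": 1.3, "turn": 0, "fingers": 0}
    - {"dx": 0.8, "dy": 0, "dz": 1.3, "turn": 0, "fingers": 0}
    - {"dx": 1.2, "dy": 0, "dz": 1.3, "turn": 0, "fingers": 0}
    - {"dx": 1.2, "dy": 0, "dz": 1.3, "turn": 0, "fingers": 0}

```text
t: 6.85
tool_pos: [565.4, 67.8, 224.2]
tcp_rot: [[-0.013, -0.093, 0.996], [-0.001, 0.996, 0.093], [-1.0, -0.0, -0.013]]
contact_force: [-2.8, -0.9, 1.8]
width: -0.2
```

>>> carry_out:
  moves:
    - {"dx": 1.2, "dy": 0, "dz": 0.9, "turn": 0, "fingers": 0}
    - {"dx": 1.3, "dy": 0, "dz": 0.8, "turn": 0, "fingers": 0}
    - {"dx": 1.4, "dy": 0, "dz": 0.8, "turn": 0, "fingers": 0}
    - {"dx": 1.4, "dy": 0, "dz": 0.6, "turn": 0, "fingers": 0}
    - {"dx": 1.5, "dy": 0, "dz": 0.6, "turn": 0, "fingers": 0}
    - {"dx": 1.5, "dy": 0, "dz": 0.4, "turn": 0, "fingers": 0}
    - {"dx": 1, "dy": 0, "dz": 0.3, "turn": 0, "fingers": 0}

```text
t: 7.72
tool_pos: [611.5, 72.3, 122.6]
tcp_rot: [[-0.013, -0.093, 0.996], [-0.001, 0.996, 0.093], [-1.0, 0.0, -0.013]]
contact_force: [-1.3, -0.4, 0.5]
width: -0.4
```

>>> carry_out:
  moves:
    - {"dx": 0.8, "dy": 0, "dz": 0.1, "turn": 0, "fingers": 0}
    - {"dx": 0.7, "dy": 0, "dz": 0.1, "turn": 0, "fingers": 0}
    - {"dx": 0.4, "dy": 0, "dz": 0, "turn": 0, "fingers": 0}
    - {"dx": 0.3, "dy": 0, "dz": 0, "turn": 0, "fingers": 0}
    - {"dx": 0.2, "dy": 0, "dz": 0, "turn": 0, "fingers": 0}

```text
t: 8.35
tool_pos: [613.1, 72.6, 103.0]
tcp_rot: [[-0.011, -0.094, 0.996], [-0.001, 0.996, 0.093], [-1.0, -0.0, -0.011]]
contact_force: [-4.3, 0.0, 7.6]
width: -0.0
```

>>> carry_out:
  moves:
    - {"dx": 0.3, "dy": 0, "dz": 0, "turn": 0, "fingers": 0}
    - {"dx": 0.4, "dy": 0, "dz": 0, "turn": 0, "fingers": 0}
    - {"dx": 0.4, "dy": 0, "dz": 0, "turn": 0, "fingers": 0}

```text
t: 8.72
tool_pos: [613.1, 72.6, 102.9]
tcp_rot: [[-0.004, -0.094, 0.996], [-0.002, 0.996, 0.094], [-1.0, -0.002, -0.004]]
contact_force: [-10.4, 0.1, 23.9]
width: -0.3
```

>>> carry_out:
  moves:
    - {"dx": -2, "dy": 0, "dz": 0, "turn": 0, "fingers": 0}
    - {"dx": -6, "dy": 0, "dz": 0, "turn": 0, "fingers": 0.4}
    - {"dx": -6, "dy": -3, "dz": 0, "turn": 0, "fingers": 0.6}
    - {"dx": -3, "dy": -5, "dz": -0.5, "turn": 0, "fingers": 1}
    - {"dx": -3, "dy": -5, "dz": -0.5, "turn": 0, "fingers": 1}
    - {"dx": 0, "dy": 0, "dz": 0, "turn": 0, "fingers": 1}
    - {"dx": 0, "dy": 0, "dz": 0, "turn": 0, "fingers": 1}

```text
t: 9.6
tool_pos: [615.5, -58.3, 308.8]
tcp_rot: [[-0.0, -0.096, 0.995], [-0.003, 0.995, 0.096], [-1.0, -0.003, -0.0]]
contact_force: [0.1, -0.3, -0.5]
width: 85.7
```

```bash
python3 - <<'E'
from h import *
w=Cam("wrist");w.save("d.png");np.savez("d.npz",img=w.img,d=w.d,R=w.R,t=w.t)
E
python3 m.py | grep -E "lid n"
```

```text
side lid n [-0.  0.  1.] ang 0.0920247074250706 size [242.8 287.6] hinge-mid outer [429.  103.7 100.9] top-mid [635.4 -96.7 101.4] yaw -44.16662862350281 std 1.889911500518166
top lid n [0.  1.  0.1] ang 86.1515599926557 size [203.3 545.2] hinge-mid outer [545.3  93.8  92.3] top-mid [544.5  57.2 636.3] yaw 88.72866103408094 std 16.20509061415894
```

View pics/d.png

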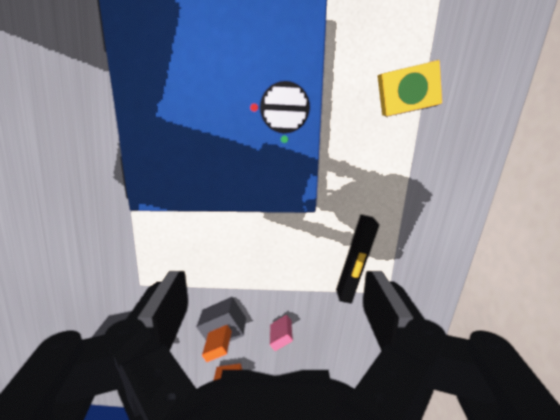

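>>> carry_out:
  moves:
    - {"dx": 0, "dy": -5.7, "dz": -1.65, "turn": 0, "fingers": 1}
    - {"dx": 0, "dy": -5.7, "dz": -1.65, "turn": 0, "fingers": 1}
    - {"dx": 0, "dy": -5.7, "dz": -1.65, "turn": 0, "fingers": 1}
    - {"dx": 0, "dy": -5.7, "dz": -1.65, "turn": 0, "fingers": 1}
    - {"dx": 1, "dy": -5.7, "dz": -1.65, "turn": 0, "fingers": 1}
    - {"dx": 2, "dy": -5.7, "dz": -1.65, "turn": 0, "fingers": 1}
    - {"dx": 0, "dy": 0, "dz": 0, "turn": 0, "fingers": 1}
    - {"dx": 0, "dy": 0, "dz": 0, "turn": 0, "fingers": 1}

```text
t: 10.75
tool_pos: [554.1, -406.2, 270.5]
tcp_rot: [[-0.01, -0.115, 0.993], [0.005, 0.993, 0.115], [-1.0, 0.006, -0.009]]
contact_force: [0.2, -0.6, -0.2]
width: 85.5
```

```bash
cat > k.py <<'E'
from h import *
import sys
np.set_printoptions(precision=2,suppress=True)
def ang(v): return np.degrees(np.arctan2(v[1],v[0]))
z=np.load("d.npz")
w=Cam("wrist");w.save(sys.argv[1])
# fastener from the stored view
f=Cam.__new__(Cam);f.img,f.d,f.R,f.t=z["img"],z["d"],z["R"],z["t"];f.K,f.D=w.K,w.D;f.c=-f.R.T@f.t
hsv=cv2.cvtColor(f.img,cv2.COLOR_RGB2HSV)[60:160,230:330]
m=cv2.inRange(hsv,(0,0,190),(180,40,255));uv=np.argwhere(m>0)[:,::-1]+[230,60]
P=f.plane(uv,115)[:,:2];c,r=cv2.minEnclosingCircle(P.astype(np.float32));print("fastener",c,r,P.mean(0))
s=(P-np.array(c));s=s[np.linalg.norm(s,axis=1)<r]
# slot = gap: split the white into two halves, direction from line of separating pixels
md=cv2.inRange(hsv,(0,0,0),(180,255,90));uvd=np.argwhere(md>0)[:,::-1]+[230,60]
Q=f.plane(uvd,115)[:,:2];Q=Q[np.linalg.norm(Q-c,axis=1)<r*.8];v=np.linalg.svd(Q-Q.mean(0),full_matrices=0)[2][0];print("slot c",Q.mean(0),"yaw",ang(v*np.sign(v[0])),len(Q))
# key top
hsv=cv2.cvtColor(w.img,cv2.COLOR_RGB2HSV);m=cv2.inRange(hsv,(4,130,60),(18,255,255))
n,l,st,ce=cv2.connectedComponentsWithStats(m)
for i in range(1,n):
    if st[i,4]<200: continue
    uv=np.argwhere(l==i)[:,::-1];uv=uv[w.d[uv[:,1],uv[:,0]]>0];P=w.pts(uv);zt=np.percentile(P[:,2],90)
    T=w.plane(uv[P[:,2]>zt-5],95)[:,:2];(cx,cy),sz,a=cv2.minAreaRect(T.astype(np.float32))
    b=cv2.boxPoints(((cx,cy),sz,a));e=b[1]-b[0];e2=b[2]-b[1];e=e if np.hypot(*e)>np.hypot(*e2) else e2
    print("orange",ce[i],st[i,4],"zt",zt,"top c@95",cx,cy,T.mean(0),sz,"long yaw",ang(e))
# stand top by depth 45
g=np.argwhere((w.d>0))[:,::-1];P=w.pts(g);k=(abs(P[:,2]-45)<5)&(np.hypot(P[:,0]-550,P[:,1]+327)<50)
T=w.plane(g[k],45)[:,:2];hsvk=hsv[g[k][:,1],g[k][:,0]];T=T[hsvk[:,1]<70];print("stand",cv2.minAreaRect(T.astype(np.float32)),len(T))
print(w.obs["tool_pos"],w.obs["joint_pos"])
E
python3 k.py e.png
```

```text
fastener (636.77880859375, 7.1020379066467285) 46.459468841552734 [618.84  22.05]
slot c [625.89   5.63] yaw -88.3903709345844 470
orange [283.63 110.43] 621 zt 96.05696846231963 top c@95 551.8590698242188 -326.7291259765625 [ 551.79 -326.64] (34.96995162963867, 15.41065502166748) long yaw 32.46312
orange [285.54 203.3 ] 1105 zt 81.42662084018939 top c@95 567.1390991210938 -427.60577392578125 [ 567.27 -427.5 ] (43.622703552246094, 19.78526496887207) long yaw 14.643268
stand ((551.947509765625, -326.85125732421875), (59.022464752197266, 50.20573425292969), 32.57328414916992) 1655
[ 554.09 -406.16  270.47] [-42.56  37.2   52.14  -0.15  91.26 -49.16]
```

View pics/e.png

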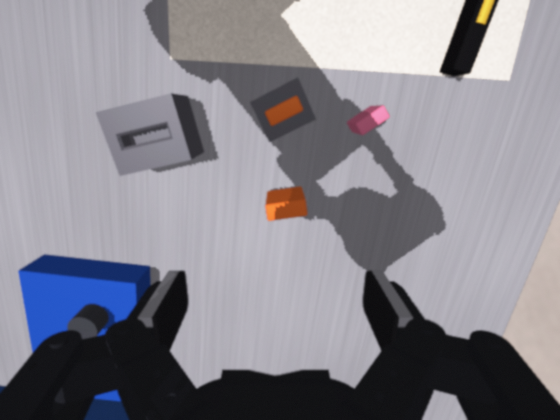

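The key sits in the small stand at (284,110) in the wrist picture. The larger loose orange is at (285,203) and pink at (368,120). Key and stand centres agree at (551.9,-326.8), yaw 32.5°.

>>> carry_out:
  moves:
    - {"dx": 0, "dy": 4, "dz": 0, "turn": -0.186, "fingers": 0.5}
    - {"dx": 0, "dy": 4, "dz": 0, "turn": -0.186, "fingers": 0.5}
    - {"dx": 0, "dy": 0, "dz": 0, "turn": -0.186, "fingers": 0.5}
    - {"dx": 0, "dy": 0, "dz": 0, "turn": -0.186, "fingers": 0.5}
    - {"dx": 0, "dy": 0, "dz": 0, "turn": -0.186, "fingers": 0.5}
    - {"dx": 0, "dy": 0, "dz": 0, "turn": -0.186, "fingers": 0.5}
    - {"dx": 0, "dy": 0, "dz": 0, "turn": -0.186, "fingers": 0.5}
    - {"dx": 0, "dy": 0, "dz": 0, "turn": -0.186, "fingers": 0.5}
    - {"dx": 0, "dy": 0, "dz": 0, "turn": -0.186, "fingers": 0.5}
    - {"dx": 0, "dy": 0, "dz": 0, "turn": -0.186, "fingers": 0.5}
    - {"dx": 0, "dy": 0, "dz": 0, "turn": -0.186, "fingers": 0.5}
    - {"dx": 0, "dy": 0, "dz": 0, "turn": 0, "fingers": 0.5}

```text
t: 12.3
tool_pos: [545.3, -300.8, 279.7]
tcp_rot: [[-0.001, -0.816, -0.578], [0.001, -0.578, 0.816], [-1.0, 0.0, 0.001]]
contact_force: [-0.4, -0.3, -0.3]
width: 42.5
```

```bash
cat > go.py <<'E'
import sys,numpy as np
from bench import env
x,y,z,yaw=map(float,sys.argv[1:5])   # target TCP and jaw yaw, tool down
o=env.get_obs();R=np.array(o["tcp_rot"]);p=np.array(o["tool_pos"])
cur=np.degrees(np.arctan2(R[1,2],R[0,2]));t=(cur-yaw+180)%360-180
print("pos",p.round(1),"yaw",cur.round(2),"-> cm",(R.T@(np.array([x,y,z])-p)/10).round(2),"turn",np.radians(t).round(3),"tilt",np.degrees(np.arccos(-R[2,0])).round(2),"j6",o["joint_pos"][5].round(1),"F",o["contact_force"].round(1),"w",round(o["width"],1),"t",o["t"])
E
python3 go.py 552 -327 200 122.5
python3 - <<'E'
from h import *
z=np.load("d.npz");w=Cam.__new__(Cam);m=camera_model("wrist");w.K,w.D=intr(m);w.R,w.t=z["R"],z["t"];w.c=-w.R.T@w.t
hsv=cv2.cvtColor(z["img"],cv2.COLOR_RGB2HSV)
M=cv2.inRange(hsv,(0,0,150),(180,60,255));M[:,:250]=0;M[:,315:]=0;M[:72]=0;M[142:]=0
n,l,s,c=cv2.connectedComponentsWithStats(M);k=[i for i in range(1,n) if s[i,4]>150];print(s[k],c[k])
P=[w.plane(np.argwhere(l==i)[:,::-1],115)[:,:2] for i in k]
A=np.vstack(P).astype(np.float32);print("circle",cv2.minEnclosingCircle(A),A.mean(0))
if len(k)==2: v=P[0].mean(0)-P[1].mean(0);print("slot yaw",np.degrees(np.arctan2(v[1],v[0]))-90)
E
```

```text
pos [ 545.3 -300.8  279.7] yaw 125.28 -> cm [ 7.97  0.96 -2.54] turn 0.049 tilt 0.09 j6 -161.2 F [-0.4 -0.3 -0.3] w 42.5 t 12.3
[[265  87  41  19 627]
 [264 110  41  18 586]] [[285.23763955  96.261563  ]
 [283.92320819 118.0443686 ]]
circle ((617.7894287109375, 22.30529022216797), 23.126237869262695) [617.6162   22.74263]
slot yaw 2.5256806671193033
```

>>> carry_out:
  moves:
    - {"dx": 4, "dy": 1, "dz": -2.6, "turn": 0.05, "fingers": 0.5}
    - {"dx": 4, "dy": 0, "dz": 0, "turn": 0, "fingers": 0.5}
    - {"dx": 4, "dy": 0, "dz": 0, "turn": 0, "fingers": 0.5}
    - {"dx": 0, "dy": 0, "dz": 0, "turn": 0, "fingers": 0.5}
    - {"dx": 0, "dy": 0, "dz": 0, "turn": 0, "fingers": 0.5}

```text
t: 12.92
tool_pos: [556.2, -324.3, 162.2]
tcp_rot: [[0.006, -0.851, -0.525], [-0.004, -0.525, 0.851], [-1.0, -0.004, -0.006]]
contact_force: [0.2, -0.5, 0.5]
width: 42.5
```

```bash
python3 go.py 552 -327 57 122.5
```

```text
pos [ 556.2 -324.3  162.2] yaw 121.69 -> cm [10.52  0.54  0.05] turn -0.014 tilt 0.42 j6 -158.8 F [ 0.2 -0.5  0.5] w 42.5 t 12.925
```

>>> carry_out:
  moves:
    - {"dx": 0, "dy": 0.5, "dz": 0, "turn": -0.014, "fingers": 0.5}
    - {"dx": 3.5, "dy": 0, "dz": 0, "turn": 0, "fingers": 0.5}
    - {"dx": 3, "dy": 0, "dz": 0, "turn": 0, "fingers": 0.5}
    - {"dx": 0, "dy": 0, "dz": 0, "turn": 0, "fingers": 0.5}

```text
t: 13.42
tool_pos: [555.3, -329.8, 104.4]
tcp_rot: [[0.017, -0.843, -0.538], [-0.012, -0.538, 0.843], [-1.0, -0.008, -0.02]]
contact_force: [-0.3, 0.5, -0.2]
width: 42.7
```

```bash
python3 go.py 552 -327 57 122.5
```

```text
pos [ 555.3 -329.8  104.4] yaw 122.52 -> cm [4.73 0.16 0.51] turn 0.0 tilt 1.22 j6 -160.1 F [-0.3  0.5 -0.2] w 42.7 t 13.425
```

>>> carry_out:
  moves:
    - {"dx": 1, "dy": 0.15, "dz": 0.5, "turn": 0, "fingers": 0.5}
    - {"dx": 1.5, "dy": 0, "dz": 0, "turn": 0, "fingers": 0.5}
    - {"dx": 1, "dy": 0, "dz": 0, "turn": 0, "fingers": 0.5}
    - {"dx": 0.7, "dy": 0, "dz": 0, "turn": 0, "fingers": 0.5}
    - {"dx": 0, "dy": 0, "dz": 0, "turn": 0, "fingers": 0.5}

```text
t: 14.05
tool_pos: [553.6, -328.3, 64.1]
tcp_rot: [[0.023, -0.843, -0.537], [-0.017, -0.538, 0.843], [-1.0, -0.01, -0.026]]
contact_force: [-0.3, -0.2, -0.5]
width: 42.6
```

```bash
python3 go.py 552 -327 57 122.5
```

```text
pos [ 553.6 -328.3   64.1] yaw 122.52 -> cm [0.7  0.07 0.22] turn 0.0 tilt 1.61 j6 -160.1 F [-0.3 -0.2 -0.5] w 42.6 t 14.05
```

>>> carry_out:
  moves:
    - {"dx": 0.4, "dy": 0.05, "dz": 0.2, "turn": 0, "fingers": 0.5}
    - {"dx": 0.1, "dy": 0, "dz": 0, "turn": 0, "fingers": 0}
    - {"dx": 0, "dy": 0, "dz": 0, "turn": 0, "fingers": 0}
    - {"dx": 0, "dy": 0, "dz": 0, "turn": 0, "fingers": 0}
    - {"dx": 0, "dy": 0, "dz": 0, "turn": 0, "fingers": 0}
    - {"dx": 0, "dy": 0, "dz": 0, "turn": 0, "fingers": 0}

```text
t: 14.8
tool_pos: [552.6, -327.2, 59.5]
tcp_rot: [[0.024, -0.843, -0.537], [-0.017, -0.538, 0.843], [-1.0, -0.011, -0.027]]
contact_force: [0.2, -0.2, -0.5]
width: 15.0
```

```bash
python3 go.py 552 -327 57 122.5
```

```text
pos [ 552.6 -327.2   59.5] yaw 122.52 -> cm [0.24 0.04 0.06] turn 0.0 tilt 1.69 j6 -160.0 F [ 0.2 -0.2 -0.5] w 15.0 t 14.8
```

>>> carry_out:
  moves:
    - {"dx": -1, "dy": 0, "dz": 0, "turn": 0, "fingers": 0}
    - {"dx": -1.5, "dy": 0, "dz": 0, "turn": 0, "fingers": 0}
    - {"dx": -3, "dy": 0, "dz": 0, "turn": 0, "fingers": 0}
    - {"dx": -4, "dy": 0, "dz": 0, "turn": 0.12, "fingers": 0}
    - {"dx": -4, "dy": 0, "dz": 0, "turn": 0.12, "fingers": 0}
    - {"dx": 0, "dy": 0, "dz": 0, "turn": 0.12, "fingers": 0}
    - {"dx": 0, "dy": 0, "dz": 0, "turn": 0.12, "fingers": 0}
    - {"dx": 0, "dy": 0, "dz": 0, "turn": 0, "fingers": 0}

```text
t: 15.8
tool_pos: [550.0, -325.3, 208.5]
tcp_rot: [[0.031, -0.997, -0.073], [-0.023, -0.074, 0.997], [-0.999, -0.029, -0.025]]
contact_force: [0.6, -1.0, -0.7]
width: 15.5
```

```bash
python3 go.py 617.5 22 190 95
```

```text
pos [ 550.  -325.3  208.5] yaw 94.21 -> cm [ 1.26 -9.25 34.18] turn -0.014 tilt 2.22 j6 -131.7 F [ 0.6 -1.  -0.7] w 15.5 t 15.8
```

>>> carry_out:
  moves:
    - {"dx": 0, "dy": -0.8, "dz": 3, "turn": 0, "fingers": 0}
    - {"dx": 0, "dy": -1.3, "dz": 5, "turn": 0, "fingers": 0}
    - {"dx": 0, "dy": -1.5, "dz": 5.5, "turn": 0, "fingers": 0}
    - {"dx": 0, "dy": -1.5, "dz": 5.5, "turn": 0, "fingers": 0}
    - {"dx": 0, "dy": -1.5, "dz": 5.5, "turn": 0, "fingers": 0}
    - {"dx": 0, "dy": -1.3, "dz": 5, "turn": 0, "fingers": 0}
    - {"dx": 0, "dy": -0.8, "dz": 3, "turn": 0, "fingers": 0}
    - {"dx": 0, "dy": -0.3, "dz": 1, "turn": 0, "fingers": 0}
    - {"dx": 0, "dy": 0, "dz": 0, "turn": 0, "fingers": 0}

```text
t: 16.92
tool_pos: [613.8, 24.7, 206.1]
tcp_rot: [[0.035, -0.995, -0.095], [-0.025, -0.096, 0.995], [-0.999, -0.032, -0.028]]
contact_force: [-0.8, -0.7, -0.9]
width: 15.5
```

```bash
cat >> go.py <<'E'
tip=p+R[:,0]*26.5; print("tip",tip.round(1))
E
python3 go.py 617.5 22 190 95
python3 - <<'E'
from h import *
w=Cam("wrist");w.save("f.png")
print(w.proj([[617.7,22.4,115],[617.7,22.4,107]]))
E
```

```text
pos [613.8  24.7 206.1] yaw 95.46 -> cm [ 1.63 -0.29 -0.25] turn 0.008 tilt 2.47 j6 -99.3 F [-0.8 -0.7 -0.9] w 15.5 t 16.925
tip [614.7  24.  179.6]
[[276.05149005 215.33581103]
 [276.3023199  211.81903104]]
```

View pics/f.png

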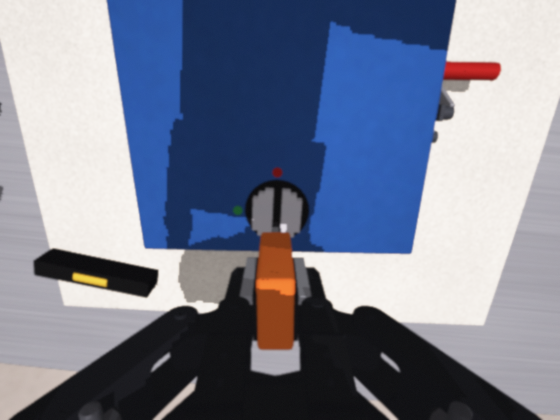

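Run:
```python
from h import *
w=Cam("wrist");g=w.img.astype(int).sum(2)
s=w.img.astype(int).max(2)-w.img.astype(int).min(2)
L=[]
for v in range(192,228,3):
    r=g[v,264:292];k=np.where((r<np.median(g[v,255:300])*.55))[0]
    if len(k): L.append((264+k.mean(),v,len(k)))
L=np.array(L);print(L.round(1).tolist())
X=w.plane(L[:,:2],115);print(X.round(1)[:,:2].tolist());f=np.polyfit(X[:,0],X[:,1],1);print(np.degrees(np.arctan(f[0])),np.polyval(f,617.7))
```

```text
[[278.0, 192.0, 7.0], [278.0, 195.0, 7.0], [277.5, 198.0, 8.0], [277.5, 201.0, 8.0], [277.5, 204.0, 8.0], [277.5, 207.0, 8.0], [277.5, 210.0, 8.0], [277.0, 213.0, 7.0], [277.0, 216.0, 7.0], [276.5, 219.0, 8.0], [276.5, 222.0, 8.0], [276.0, 225.0, 7.0]]
[[597.9, 21.4], [600.4, 21.7], [602.9, 21.5], [605.4, 21.8], [607.9, 22.0], [610.4, 22.3], [612.9, 22.5], [615.5, 22.4], [618.1, 22.6], [620.7, 22.5], [623.4, 22.7], [626.0, 22.6]]
2.679697069247821 22.443144189883746
```

>>> carry_out:
  moves:
    - {"dx": 1.5, "dy": 0, "dz": 0, "turn": 0.025, "fingers": 0}
    - {"dx": 1.5, "dy": 0, "dz": 0, "turn": 0, "fingers": 0}
    - {"dx": 1.5, "dy": 0, "dz": 0, "turn": 0, "fingers": 0}
    - {"dx": 0.9, "dy": 0, "dz": 0, "turn": 0, "fingers": 0}
    - {"dx": 0, "dy": 0, "dz": 0, "turn": 0, "fingers": 0}

```text
t: 17.65
tool_pos: [614.6, 18.4, 146.6]
tcp_rot: [[0.031, -0.998, -0.062], [-0.026, -0.063, 0.998], [-0.999, -0.03, -0.027]]
contact_force: [0.6, -0.1, -0.2]
width: 15.4
```

```bash
cat >> go.py <<'E'
if len(sys.argv)>5: print("tip move cm",(R.T@(np.array([x,y,z])-tip)/10).round(2))
E
python3 go.py 617.7 22.4 107 94 t
```

```text
pos [614.6  18.4 146.6] yaw 93.56 -> cm [ 3.96 -0.22  0.48] turn -0.008 tilt 2.31 j6 -97.7 F [ 0.6 -0.1 -0.2] w 15.4 t 17.65
tip [615.4  17.8 120.1]
tip move cm [ 1.31 -0.22  0.48]
```

>>> carry_out:
  moves:
    - {"dx": 0, "dy": -0.22, "dz": 0.48, "turn": -0.005, "fingers": 0}
    - {"dx": 0, "dy": 0, "dz": 0, "turn": 0, "fingers": 0}

```text
t: 17.9
tool_pos: [617.2, 23.8, 147.3]
tcp_rot: [[0.033, -0.997, -0.068], [-0.026, -0.068, 0.997], [-0.999, -0.031, -0.028]]
contact_force: [0.3, -0.7, -1.3]
width: 15.4
```

```bash
python3 go.py 617.7 22.4 107 94 t
```

```text
pos [617.2  23.8 147.3] yaw 93.88 -> cm [ 4.03  0.08 -0.03] turn -0.002 tilt 2.38 j6 -97.5 F [ 0.3 -0.7 -1.3] w 15.4 t 17.9
tip [618.1  23.1 120.8]
tip move cm [ 1.38  0.08 -0.03]
```

>>> carry_out:
  moves:
    - {"dx": 0.4, "dy": 0.05, "dz": 0.02, "turn": 0, "fingers": 0}
    - {"dx": 0.4, "dy": 0, "dz": 0.03, "turn": 0, "fingers": 0}
    - {"dx": 0.3, "dy": 0, "dz": 0.03, "turn": 0, "fingers": 0}

```text
t: 18.27
tool_pos: [617.4, 24.6, 136.5]
tcp_rot: [[0.035, -0.997, -0.068], [-0.026, -0.069, 0.997], [-0.999, -0.033, -0.028]]
contact_force: [0.2, 0.1, 0.0]
width: 15.2
```

```bash
python3 go.py 617.7 22.4 107 94 t
```

```text
pos [617.4  24.6 136.5] yaw 93.9 -> cm [ 2.96  0.08 -0.14] turn -0.002 tilt 2.48 j6 -97.4 F [0.2 0.1 0. ] w 15.2 t 18.275
tip [618.3  23.9 110.1]
tip move cm [ 0.31  0.08 -0.14]
```

>>> carry_out:
  moves:
    - {"dx": 0.25, "dy": 0.05, "dz": -0.08, "turn": 0, "fingers": 0}
    - {"dx": 0.1, "dy": 0, "dz": 0, "turn": 0, "fingers": 0}

```text
t: 18.52
tool_pos: [617.0, 23.5, 132.9]
tcp_rot: [[0.035, -0.997, -0.068], [-0.026, -0.069, 0.997], [-0.999, -0.033, -0.028]]
contact_force: [-1.4, 0.1, 5.4]
width: 15.1
```

```bash
python3 go.py 617.7 22.4 107 94 t
```

```text
pos [617.   23.5 132.9] yaw 93.9 -> cm [ 2.59  0.03 -0.05] turn -0.002 tilt 2.47 j6 -97.5 F [-1.4  0.1  5.4] w 15.1 t 18.525
tip [617.9  22.9 106.4]
tip move cm [-0.06  0.03 -0.05]
```

>>> carry_out:
  moves:
    - {"dx": 0, "dy": 0, "dz": 0, "turn": 0.12, "fingers": 0}
    - {"dx": 0, "dy": 0, "dz": 0, "turn": 0.12, "fingers": 0}
    - {"dx": 0, "dy": 0, "dz": 0, "turn": 0.12, "fingers": 0}
    - {"dx": 0, "dy": 0, "dz": 0, "turn": 0.12, "fingers": 0}
    - {"dx": 0, "dy": 0, "dz": 0, "turn": 0.12, "fingers": 0}

```text
t: 19.15
tool_pos: [617.2, 23.7, 133.3]
tcp_rot: [[0.035, -0.852, 0.523], [-0.025, 0.522, 0.853], [-0.999, -0.043, -0.003]]
contact_force: [-1.0, 0.2, -0.3]
width: 15.4
```

```bash
python3 go.py 617.7 22.4 107 9 t
```

```text
pos [617.2  23.7 133.3] yaw 58.5 -> cm [ 2.63  0.01 -0.07] turn 0.864 tilt 2.49 j6 -62.1 F [-1.   0.2 -0.3] w 15.4 t 19.15
tip [618.2  23.  106.8]
tip move cm [-0.02  0.01 -0.07]
```

>>> carry_out:
  moves:
    - {"dx": 0.02, "dy": 0, "dz": -0.05, "turn": 0.12, "fingers": 0}
    - {"dx": 0.02, "dy": 0, "dz": 0, "turn": 0.12, "fingers": 0}
    - {"dx": 0.02, "dy": 0, "dz": 0, "turn": 0.12, "fingers": 0}
    - {"dx": 0.02, "dy": 0, "dz": 0, "turn": 0.12, "fingers": 0}
    - {"dx": 0.02, "dy": 0, "dz": 0, "turn": 0.12, "fingers": 0}
    - {"dx": 0.02, "dy": 0, "dz": 0, "turn": 0.12, "fingers": 0}
    - {"dx": 0, "dy": 0, "dz": 0, "turn": 0.1, "fingers": 0}

```text
t: 20.02
tool_pos: [617.0, 23.5, 133.3]
tcp_rot: [[0.036, -0.173, 0.984], [-0.025, 0.984, 0.174], [-0.999, -0.031, 0.031]]
contact_force: [-0.4, 0.0, -1.1]
width: 15.6
```

```bash
python3 go.py 617.7 22.4 107 9 t; python3 -c "
from bench import env;print(env.get_obs()['torque'])"
```

```text
pos [617.   23.5 133.3] yaw 10.0 -> cm [ 2.63 -0.04 -0.03] turn 0.018 tilt 2.52 j6 -13.6 F [-0.4  0.  -1.1] w 15.6 t 20.025
tip [617.9  22.8 106.8]
tip move cm [-0.02 -0.04 -0.03]
[-0.01195609  0.06531076  0.16488705]
```

>>> carry_out:
  moves:
    - {"dx": 0.02, "dy": 0, "dz": 0, "turn": 0.08, "fingers": 0}
    - {"dx": 0.02, "dy": 0, "dz": 0, "turn": 0.08, "fingers": 0}
    - {"dx": 0.02, "dy": 0, "dz": 0, "turn": 0.06, "fingers": 0}

```text
t: 20.4
tool_pos: [616.9, 23.5, 133.2]
tcp_rot: [[0.036, 0.051, 0.998], [-0.026, 0.998, -0.05], [-0.999, -0.024, 0.038]]
contact_force: [-1.1, -0.1, 1.8]
width: 15.1
```

```bash
python3 go.py 617.7 22.4 107 9 t; python3 -c "
from bench import env;print(env.get_obs()['torque'])"
```

```text
pos [616.9  23.5 133.2] yaw -2.89 -> cm [ 2.62 -0.04 -0.01] turn -0.207 tilt 2.55 j6 -0.7 F [-1.1 -0.1  1.8] w 15.1 t 20.4
tip [617.8  22.8 106.7]
tip move cm [-0.03 -0.04 -0.01]
[-0.03232239  0.15738762  1.382031  ]
```

>>> carry_out:
  moves:
    - {"dx": 0, "dy": 0, "dz": 0, "turn": -0.06, "fingers": 0}
    - {"dx": 0, "dy": 0, "dz": 0, "turn": -0.06, "fingers": 0}
    - {"dx": -0.6, "dy": 0, "dz": 0, "turn": 0, "fingers": 0}
    - {"dx": -1, "dy": 0, "dz": 0, "turn": 0, "fingers": 0}
    - {"dx": -2, "dy": 0, "dz": 0, "turn": 0, "fingers": 0}
    - {"dx": -3, "dy": 0, "dz": 0, "turn": 0, "fingers": 0}
    - {"dx": -2, "dy": 0, "dz": 0, "turn": 0, "fingers": 0}
    - {"dx": 0, "dy": 0, "dz": 0, "turn": 0, "fingers": 0}

```text
t: 21.4
tool_pos: [614.0, 25.7, 225.0]
tcp_rot: [[0.039, -0.067, 0.997], [-0.026, 0.997, 0.068], [-0.999, -0.029, 0.037]]
contact_force: [0.0, -0.5, -0.0]
width: 14.9
```

```bash
python3 go.py 552 -327 200 122.5
python3 - <<'E'
from h import *
w=Cam("wrist");w.save("g.png")
E
```

```text
pos [614.   25.7 225. ] yaw 3.91 -> cm [  3.19 -34.69  -8.67] turn -2.07 tilt 2.7 j6 -7.6 F [ 0.  -0.5 -0. ] w 14.9 t 21.4
tip [615.   25.  198.5]
```

View pics/g.png

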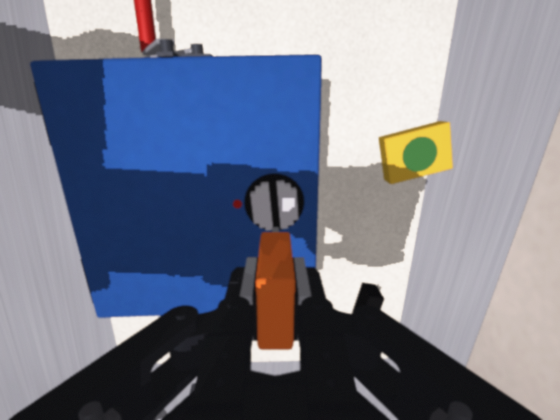

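>>> carry_out:
  moves:
    - {"dx": 0, "dy": -3, "dz": -0.8, "turn": 0, "fingers": 0}
    - {"dx": 0, "dy": -5, "dz": -1.3, "turn": 0, "fingers": 0}
    - {"dx": 0, "dy": -5.5, "dz": -1.4, "turn": 0, "fingers": 0}
    - {"dx": 0, "dy": -5.5, "dz": -1.4, "turn": 0, "fingers": 0}
    - {"dx": 0, "dy": -5.5, "dz": -1.4, "turn": 0, "fingers": 0}
    - {"dx": 0, "dy": -5, "dz": -1.3, "turn": 0, "fingers": 0}
    - {"dx": 0, "dy": -3, "dz": -0.8, "turn": 0, "fingers": 0}
    - {"dx": 0, "dy": -1.5, "dz": -0.4, "turn": 0, "fingers": 0}
    - {"dx": 0, "dy": 0, "dz": 0, "turn": 0, "fingers": 0}

```text
t: 22.58
tool_pos: [542.9, -327.2, 219.2]
tcp_rot: [[0.023, -0.066, 0.998], [-0.018, 0.998, 0.067], [-1.0, -0.02, 0.022]]
contact_force: [-0.5, 0.6, -0.7]
width: 15.1
```

>>> carry_out:
  moves:
    - {"dx": 0, "dy": 0, "dz": 0, "turn": 0.16, "fingers": 0}
    - {"dx": 0, "dy": 0, "dz": 0, "turn": 0.16, "fingers": 0}
    - {"dx": 0, "dy": 0, "dz": 0, "turn": 0.16, "fingers": 0}
    - {"dx": 0, "dy": 0, "dz": 0, "turn": 0.16, "fingers": 0}
    - {"dx": 0, "dy": 0, "dz": 0, "turn": 0.16, "fingers": 0}
    - {"dx": 0, "dy": 0, "dz": 0, "turn": 0.16, "fingers": 0}
    - {"dx": 0, "dy": 0, "dz": 0, "turn": 0.1, "fingers": 0}
    - {"dx": 0, "dy": 0, "dz": 0, "turn": 0, "fingers": 0}

```text
t: 23.58
tool_pos: [546.9, -311.6, 217.2]
tcp_rot: [[0.02, 0.849, 0.529], [-0.01, 0.529, -0.849], [-1.0, 0.012, 0.019]]
contact_force: [0.7, -0.9, -0.8]
width: 15.4
```

```bash
python3 go.py 552 -327 55 -57.5 t
```

```text
pos [ 546.9 -311.6  217.2] yaw -58.09 -> cm [16.24 -0.57  1.27] turn -0.01 tilt 1.29 j6 21.3 F [ 0.7 -0.9 -0.8] w 15.4 t 23.575
tip [ 547.4 -311.8  190.7]
tip move cm [13.59 -0.57  1.27]
```

>>> carry_out:
  moves:
    - {"dx": 0, "dy": -0.57, "dz": 1.27, "turn": -0.01, "fingers": 0}
    - {"dx": 3, "dy": 0, "dz": 0, "turn": 0, "fingers": 0}
    - {"dx": 4, "dy": 0, "dz": 0, "turn": 0, "fingers": 0}
    - {"dx": 3, "dy": 0, "dz": 0, "turn": 0, "fingers": 0}
    - {"dx": 1.5, "dy": 0, "dz": 0, "turn": 0, "fingers": 0}
    - {"dx": 0, "dy": 0, "dz": 0, "turn": 0, "fingers": 0}

```text
t: 24.32
tool_pos: [553.7, -329.1, 100.4]
tcp_rot: [[0.023, 0.836, 0.548], [-0.013, 0.548, -0.836], [-1.0, 0.012, 0.024]]
contact_force: [-0.4, -0.8, -0.8]
width: 15.2
```

```bash
python3 go.py 552 -327 55 -57.5 t
```

```text
pos [ 553.7 -329.1  100.4] yaw -56.75 -> cm [ 4.53 -0.08 -0.37] turn 0.013 tilt 1.53 j6 19.0 F [-0.4 -0.8 -0.8] w 15.2 t 24.325
tip [ 554.3 -329.4   73.9]
tip move cm [ 1.88 -0.08 -0.37]
```

>>> carry_out:
  moves:
    - {"dx": 0.5, "dy": -0.08, "dz": -0.37, "turn": 0.013, "fingers": 0}
    - {"dx": 1, "dy": 0, "dz": 0, "turn": 0, "fingers": 0}
    - {"dx": 0.3, "dy": 0, "dz": 0, "turn": 0, "fingers": 0}
    - {"dx": 0, "dy": 0, "dz": 0, "turn": 0, "fingers": 0}

```text
t: 24.82
tool_pos: [552.8, -327.7, 84.5]
tcp_rot: [[0.028, 0.843, 0.537], [-0.017, 0.538, -0.843], [-0.999, 0.015, 0.029]]
contact_force: [-0.7, 0.2, -0.8]
width: 15.2
```

```bash
python3 go.py 552 -327 33 -57.5 t
```

```text
pos [ 552.8 -327.7   84.5] yaw -57.5 -> cm [ 5.14 -0.1  -0.25] turn 0.0 tilt 1.85 j6 19.8 F [-0.7  0.2 -0.8] w 15.2 t 24.825
tip [ 553.5 -328.2   58. ]
tip move cm [ 2.49 -0.1  -0.25]
```

>>> carry_out:
  moves:
    - {"dx": 0.3, "dy": -0.1, "dz": -0.2, "turn": 0, "fingers": 0}
    - {"dx": 0.6, "dy": 0, "dz": 0, "turn": 0, "fingers": 0}
    - {"dx": 0.5, "dy": 0, "dz": 0, "turn": 0, "fingers": 0}
    - {"dx": 0.4, "dy": 0, "dz": 0, "turn": 0, "fingers": 0}

```text
t: 25.32
tool_pos: [551.6, -327.0, 66.0]
tcp_rot: [[0.029, 0.843, 0.537], [-0.017, 0.538, -0.843], [-0.999, 0.015, 0.03]]
contact_force: [0.5, -0.0, -0.2]
width: 15.3
```

```bash
python3 go.py 552 -327 33 -57.5 t
```

```text
pos [ 551.6 -327.    66. ] yaw -57.49 -> cm [ 3.3  -0.01 -0.08] turn 0.0 tilt 1.93 j6 19.7 F [ 0.5 -0.  -0.2] w 15.3 t 25.325
tip [ 552.3 -327.5   39.5]
tip move cm [ 0.65 -0.01 -0.08]
```

Tip is below the stand top with no force, so the blade is in the pocket.

>>> carry_out:
  moves:
    - {"dx": 0.4, "dy": 0, "dz": -0.05, "turn": 0, "fingers": 0}
    - {"dx": 0.3, "dy": 0, "dz": 0, "turn": 0, "fingers": 0}
    - {"dx": 0, "dy": 0, "dz": 0, "turn": 0, "fingers": 0}

```text
t: 25.7
tool_pos: [551.5, -326.6, 59.6]
tcp_rot: [[0.029, 0.843, 0.537], [-0.017, 0.538, -0.843], [-0.999, 0.015, 0.03]]
contact_force: [-0.7, 0.5, -0.1]
width: 15.4
```

```bash
python3 go.py 552 -327 33 -57.5 t
```

```text
pos [ 551.5 -326.6   59.6] yaw -57.48 -> cm [ 2.66 -0.01 -0.02] turn 0.0 tilt 1.92 j6 19.7 F [-0.7  0.5 -0.1] w 15.4 t 25.7
tip [ 552.2 -327.1   33.1]
tip move cm [ 0.01 -0.01 -0.02]
```

>>> carry_out:
  moves:
    - {"dx": 0.05, "dy": 0, "dz": 0, "turn": 0, "fingers": 0}
    - {"dx": 0, "dy": 0, "dz": 0, "turn": 0, "fingers": 0.25}
    - {"dx": 0, "dy": 0, "dz": 0, "turn": 0, "fingers": 0.5}
    - {"dx": 0, "dy": 0, "dz": 0, "turn": 0, "fingers": 0.5}
    - {"dx": -1.5, "dy": 0, "dz": 0, "turn": 0, "fingers": 0.5}
    - {"dx": -3, "dy": 0, "dz": 0, "turn": 0, "fingers": 0.5}
    - {"dx": -5, "dy": 0, "dz": 0, "turn": 0, "fingers": 0.5}
    - {"dx": -5, "dy": -3, "dz": 0, "turn": 0, "fingers": 0.5}
    - {"dx": -3, "dy": -4, "dz": 0, "turn": 0, "fingers": 0.5}
    - {"dx": 0, "dy": -3, "dz": 0, "turn": 0, "fingers": 0.5}
    - {"dx": 0, "dy": 0, "dz": 0, "turn": 0, "fingers": 0.5}
    - {"dx": 0, "dy": 0, "dz": 0, "turn": 0, "fingers": 0.5}

```text
t: 27.2
tool_pos: [461.0, -378.8, 245.8]
tcp_rot: [[0.035, 0.842, 0.538], [-0.024, 0.539, -0.842], [-0.999, 0.016, 0.039]]
contact_force: [1.0, -1.3, 0.5]
width: 42.8
```

```bash
python3 k.py h.png | grep -E "orange|stand|\[ "; python3 m.py | grep -E "side (lid|yellow|orange)|top yellow"; python3 go.py 552 -327 200 0
```

```text
orange [273.97  83.4 ] 818 zt 96.20534516129925 top c@95 551.9397583007812 -327.6529541015625 [ 552.23 -327.6 ] (34.86377716064453, 14.476457595825195) long yaw 32.98153
orange [364.93 129.82] 1609 zt 81.4896852340844 top c@95 565.9214477539062 -427.61566162109375 [ 566.38 -427.55] (43.48882293701172, 20.321361541748047) long yaw 14.8643265
orange [548.79 364.99] 723 zt -32.1433888084265 top c@95 441.7093505859375 -837.2203369140625 [ 445.36 -836.94] (36.84886169433594, 14.802233695983887) long yaw 50.022488
stand ((552.0623168945312, -326.8797302246094), (59.56681823730469, 49.096710205078125), 31.62311363220215) 1942
[ 461.   -378.84  245.79] [-47.04  25.25  76.33   0.52  76.05  10.24]
side orange [305.9 350.1] 178 med [ 545.5 -333.8   88. ] lo [ 532.8 -344.8   44.8] hi [ 564.4 -306.2   98.3]
side orange [326.9 392.1] 311 med [ 562.8 -441.1   76.3] lo [ 542.3 -449.7   24.5] hi [ 586.5 -424.5   84.4]
side yellow [339.3 221.4] 340 med [775.5  50.6  19.3] lo [741.3  24.5   6.4] hi [818.8  90.9  25.6]
side yellow [362.9 289.5] 66 med [ 752.4 -193.1   36.3] lo [ 745.5 -213.5   31.3] hi [ 761.6 -170.6   42.1]
top yellow [273.7 168.5] 265 med [777.4  64.7  20.9] lo [742.1  32.7  12.7] hi [819.4  96.3  29.5]
top yellow [351.2 178.6] 48 med [ 753.1 -189.2   35.5] lo [ 745.8 -208.    27.8] hi [ 762.3 -172.2   43.6]
top yellow [ 88.7 348.2] 106 med [180.  597.5  28.2] lo [162.4 544.5  12.5] hi [197.7 651.3  44.9]
side lid n [0. 0. 1.] ang 1.4778602501239881 size [241.1  72. ] hinge-mid outer [663.2  37.1 100.2] top-mid [595.8  11.7 102. ] yaw 20.671706199703294 std 1.8850523655638187
pos [ 461.2 -378.4  244.8] yaw -57.35 -> cm [ 4.66 10.34  0.4 ] turn -1.001 tilt 2.34 j6 10.2 F [ 0.6 -0.4 -0.6] w 42.8 t 27.35
tip [ 462.1 -379.   218.4]
```

View pics/h.png

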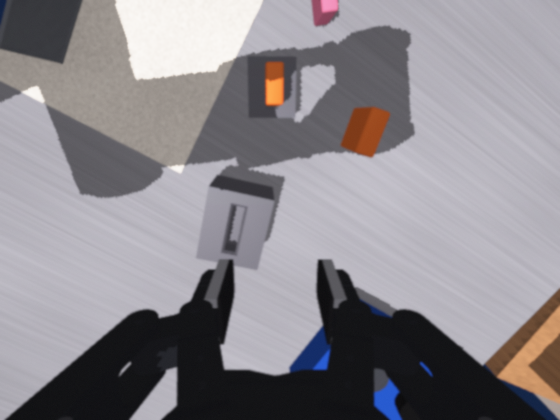

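The key stands in the small stand at (274,83), with its top at 96 mm and its centre within 1 mm of the stand's. The bystanders I could measure haven't moved.

```bash
python3 -c "
from bench import env
print(env.sign_off())"
```

```text
the job is handed in; nothing more can be done
None
```

I broke the stay at the red pin and lowered the lid shut at roughly 0.6 rad/s. I then turned the fastener clockwise to its stop with the small orange key, put the key back in its stand and let go. The job was handed in at about 27 s; no verdict is reported.

**Last checks**
- **Key:** seated in the pocket, top at 96 mm (95 expected), centre about 1 mm from the stand's centre. The gripper was clear of everything.
- **Lid:** resting on its stop under 24 N, with the fingertips at 103 mm. In the last picture its face lay at about 100–102 mm.
- **Fastener:** the slot was about 86° round by eye in the wrist picture, and the torque rose to 1.4 N m at the stop.
- **Filter case and spirit level:** within about 2 mm of their starting positions.

**Not checked or in disagreement**
- **Gauge post:** I did not measure it again at the end.
- **Slot direction:** before turning, the wrist camera gave 2.6° and the lid fit 5°. I went in at 4° and the blade seated without trouble.
- **Lid plane fit:** the final fit covered only a strip of the lid and read 1.5° tilt, against 0.1° just after closing.
- **Tool tilt:** it drifted by up to 2.7°, with no visible effect.

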